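# Test the tape-measure locks and set the faulty one aside

### The arm

A 7-joint arm with a two-finger parallel gripper is mounted at the origin on the work surface. World frame = base frame: x ahead of the robot, y to its left, z up, the work surface at z = 0. Lengths are in m, angles in rad, forces in N, time in s.
With the tool pointing down it reaches from about 0.425 to 0.875 m from the base axis. Payload 4.7 kg.
Tool frame: the origin (TCP) lies on the centre line of the jaws, within the pads' length; the fingertips stand ahead of it and the grasp point (between the pads) lies 2 mm behind it (nose_length is the z of the fingertips in the tool frame, in m); z points along the fingers, y is the line along which they close (so a half turn about z gives the same grasp; the last joint's range is limited). The gripper opens to 87 mm and grips with 3 to 60 N. Pads are 19 mm wide; open, the fingers measure 117 mm over their backs; the gripper's body (75 mm by 190 mm) begins 51 mm behind the grasp point.
Start: joints at [1.143, 0.321, -0.07, 1.45, 0.023, 1.371, -0.057], TCP at [0.278, -0.588, 0.24] pointing down, gripper open.
Joint ranges: [-2.86, 2.86], [-0.3, 2.09], [-1.38, 1.24], [0.06, 2.45], [-1.56, 4.7], [0.09, 2.05], [-2.69, 2.69]. Speed limits (rad/s): [2.57, 2.57, 3.14, 3.14, 3.14, 3.14, 3.14].

### API

Orientations are given as a rotation vector (axis times angle).
In Python, from bench import * gives the robot as it stands.
- The arm moves only by the tool send_rows, never from a script. Its arguments are lists of equal length, an entry for each row: "xyz": the shift along the tool's x, y, z in mm, a list of three; "dr": the turn, a rotation vector about the tool's x, y, z in rad, a list of three. A call has exactly 10 rows; each row is the pose to reach, as a shift and turn from the pose commanded when the call began, along the tool's axes at that moment; what a row does not reach only later rows make up. A row lasts 1/12 s, in which the tool goes at most 41.7 mm and 7.16 degrees, less where a joint would pass 70% of its speed; a pose out of reach is approached as far as the arm can. A call with a gripper value outside its range is refused whole. "jaw" is the finger opening in mm, from 0 to 87, set as the call begins (left out, the last holds). The fingers move at their own pace and stop on an object; "grip_force" is the grip in N (left out, the last holds). Time passes only in rows, so rows that repeat a pose let the fingers close, or fill a call up. It gives the time, the measured TCP pose, the force, the opening and the grip force at its end, in the units of the state.
- get_state(): the state, without advancing time (a new reading comes with each control period).
- get_image(name): name is "scene" or "side" or "wrist"; returns the picture (400x640x3 uint8, red, green, blue); there is no depth.
- calibration(name): a dict with "vfov" (degrees; the focal length in pixels is half the picture's height over the tangent of half this angle, whatever the lens; pixels are square), "cx", "cy" (the principal point, pixels), "rvec" (rotation vector, rad) and "tvec" (3), from world to camera coordinates, as OpenCV has them; the wrist camera has in their place "hand_eye" (4x4, takes a point from camera to tool coordinates, whose origin is the TCP and whose axes are the flange's). Camera axes: x right, y down, z forward; pixel columns grow to the right and rows downward; lengths in m; the calibration is good to about 2 mm. A picture is of the moment at which its call begins: read the wrist's pose just before it. calibration takes no time and is no camera call.
- close_job(): hands the job in; it is judged then, once.
The state is a dict: "time": time; "joint_positions": joint angles; "qd": joint speeds; "joint_torque": joint torques, N m; "position": TCP position; "tool_rot": TCP orientation; "ft_force": force on the tool from outside, world axes, zero at the start; "torque": the same for the moment, N m; "grip_width": opening from 0.0 (shut) to 1.0 (fully open); "grip_force": force on a finger pad.
Only numpy, scipy, OpenCV 4.12 (cv2) and the standard library are available. Lean on these libraries where they do the work, as an engineer would, in place of code of your own. Each camera call takes 0.05 s, during which the arm holds its last target. There are 200 camera calls.

### The job

Test the lock button on top of each of the three pocket tape measures by pressing it fully down where the tape stands and letting go, working from the robot's right to its left. Leave those whose button stays down standing where they are, locked; pick up the one whose button springs back up and set it down gently, upright, in the low steel tray, without dropping it. Leave the other things on the bench where they are.

Things in the scene. Friction and masses are not known exactly. Their poses are not given: they have to be found in the camera images.
- tape_a: one of three identical pocket tape measures standing upright: grey case 72 long (its x), 36 thick (its y; 38 over the side discs; flat sides, grip it across these), 62 high with rounded top, blade hook sticking out 11 at the -x end; about 0.3 kg. Origin: centre of the underside, z up
- tape_a_button (a joint): travel in m of that tape measure's lock button, 0 up, 0.010 fully down: a black round button, 24 diameter, in the middle of the case top (straight above the origin), its flat top 74 above the underside when up and 64 when fully down. Pressing it down takes 3 to 5 N. A good one stays down when let go, a faulty one springs right back up; the three look alike, exactly one is faulty and it may be any of the three, at any place. The robot's right is -y
- tape_b: one of three identical pocket tape measures standing upright: grey case 72 long (its x), 36 thick (its y; 38 over the side discs; flat sides, grip it across these), 62 high with rounded top, blade hook sticking out 11 at the -x end; about 0.3 kg. Origin: centre of the underside, z up
- tape_b_button (a joint): travel in m of that tape measure's lock button, 0 up, 0.010 fully down: a black round button, 24 diameter, in the middle of the case top (straight above the origin), its flat top 74 above the underside when up and 64 when fully down. Pressing it down takes 3 to 5 N. A good one stays down when let go, a faulty one springs right back up; the three look alike, exactly one is faulty and it may be any of the three, at any place. The robot's right is -y
- tape_c: one of three identical pocket tape measures standing upright: grey case 72 long (its x), 36 thick (its y; 38 over the side discs; flat sides, grip it across these), 62 high with rounded top, blade hook sticking out 11 at the -x end; about 0.3 kg. Origin: centre of the underside, z up
- tape_c_button (a joint): travel in m of that tape measure's lock button, 0 up, 0.010 fully down: a black round button, 24 diameter, in the middle of the case top (straight above the origin), its flat top 74 above the underside when up and 64 when fully down. Pressing it down takes 3 to 5 N. A good one stays down when let go, a faulty one springs right back up; the three look alike, exactly one is faulty and it may be any of the three, at any place. The robot's right is -y
- tray: low open sheet-steel tray fixed to the bench, 160 (x) x 180 (y) outside, 30 high, walls and floor 4 thick, empty, to the left of the tape measures. Origin: centre of the underside, z up
- jig_block: bystander, loose: dark steel block 50 x 50 x 45 with a black ball knob on top, 83 high in all (mm). Origin at its underside, middle
- bush: bystander, loose: flanged brass bush standing on its flange, 44 diameter, 45 high (mm). Origin at its underside, middle
- ferrule: bystander, loose: copper ring 24 diameter, 12 high, between tape measures (mm). Origin at its underside, middle
- nut: bystander, loose: steel hexagon nut 26 across, 12 high, between tape measures (mm). Origin at its underside, middle
- bracket: bystander, loose: copper angle piece 50 x 60, its upright leg 44 high (mm). Origin at its underside, middle
- spanner: bystander, loose: steel spanner lying flat, 170 long (mm). Origin at its underside
Mind the look-alikes: they are no part of the job. What is shaped like the tape_a but blue or yellow is not meant.

How it is judged:
On the way, in this order (a step that is already met when the one before it is completed fails the run):
1. the button of the rightmost tape measure has been pressed down (6.5 mm or more of its 10) while it stood in its place (((value of joint tape_a_button above 0.0065 m and world y of tape_a between -0.4 and -0.155 m and distance of tape_a from where it was at the start of the episode below 0.04 m) or (value of joint tape_b_button above 0.0065 m and world y of tape_b between -0.4 and -0.155 m and distance of tape_b from where it was at the start of the episode below 0.04 m) or (value of joint tape_c_button above 0.0065 m and world y of tape_c between -0.4 and -0.155 m and distance of tape_c from where it was at the start of the episode below 0.04 m))), for 0.05 s.
2. the button of the middle tape measure has been pressed down (6.5 mm or more of its 10) while it stood in its place (((value of joint tape_a_button above 0.0065 m and world y of tape_a between -0.155 and 0.015 m and distance of tape_a from where it was at the start of the episode below 0.04 m) or (value of joint tape_b_button above 0.0065 m and world y of tape_b between -0.155 and 0.015 m and distance of tape_b from where it was at the start of the episode below 0.04 m) or (value of joint tape_c_button above 0.0065 m and world y of tape_c between -0.155 and 0.015 m and distance of tape_c from where it was at the start of the episode below 0.04 m))), for 0.05 s.
3. the button of the leftmost tape measure has been pressed down (6.5 mm or more of its 10) while it stood in its place (((value of joint tape_a_button above 0.0065 m and world y of tape_a between 0.015 and 0.18 m and distance of tape_a from where it was at the start of the episode below 0.04 m) or (value of joint tape_b_button above 0.0065 m and world y of tape_b between 0.015 and 0.18 m and distance of tape_b from where it was at the start of the episode below 0.04 m) or (value of joint tape_c_button above 0.0065 m and world y of tape_c between 0.015 and 0.18 m and distance of tape_c from where it was at the start of the episode below 0.04 m))), for 0.05 s.
At the end, for the whole second after the job is handed in: Faulty tape at rest on the tray floor, within 12 degrees of upright, origin within 60 mm (tray x) and 70 mm (tray y) of the tray centre, button up (under 4 mm down). Good tapes at rest, within 12 degrees of upright and 40 mm of their start, buttons at least 6.5 mm down ((((x of tape_a in the frame of tray between -0.06 and 0.06 m and y of tape_a in the frame of tray between -0.07 and 0.07 m and z of tape_a in the frame of tray below 0.015 m and value of joint tape_a_button below 0.004 m) and (value of joint tape_b_button above 0.0065 m and distance of tape_b from where it was at the start of the episode below 0.04 m) and (value of joint tape_c_button above 0.0065 m and distance of tape_c from where it was at the start of the episode below 0.04 m)) or ((x of tape_b in the frame of tray between -0.06 and 0.06 m and y of tape_b in the frame of tray between -0.07 and 0.07 m and z of tape_b in the frame of tray below 0.015 m and value of joint tape_b_button below 0.004 m) and (value of joint tape_a_button above 0.0065 m and distance of tape_a from where it was at the start of the episode below 0.04 m) and (value of joint tape_c_button above 0.0065 m and distance of tape_c from where it was at the start of the episode below 0.04 m)) or ((x of tape_c in the frame of tray between -0.06 and 0.06 m and y of tape_c in the frame of tray between -0.07 and 0.07 m and z of tape_c in the frame of tray below 0.015 m and value of joint tape_c_button below 0.004 m) and (value of joint tape_a_button above 0.0065 m and distance of tape_a from where it was at the start of the episode below 0.04 m) and (value of joint tape_b_button above 0.0065 m and distance of tape_b from where it was at the start of the episode below 0.04 m))) and angle between each of tape_a, tape_b, tape_c's own z axis and vertical below 0.2 rad and linear speed of each of tape_a, tape_b, tape_c below 0.02 m/s); the robot touches nothing.
It fails at once if a bystander is moved more than 30 mm (distance of any of jig_block, bush, ferrule, nut, bracket, spanner from where it was at the start of the episode above 0.03 m).
It fails at once if a tape measure is let go while its underside is more than 35 mm above the bench ((height (world z) of tape_a above 0.035 m and contact force between the fingers and tape_a below 0.01 N) or (height (world z) of tape_b above 0.035 m and contact force between the fingers and tape_b below 0.01 N) or (height (world z) of tape_c above 0.035 m and contact force between the fingers and tape_c below 0.01 N)).
It also fails if it takes over 64 s, if anything falls off the work surface, if the arm or the gripper's body presses on something with over 40 N, if the wrist force passes 120 N, or if a joint passes its speed limit or range.

## Working session

There is one attempt and no reset: what is moved stays moved. The work goes in short steps, Python scripts to look and compute and a tool call to move; the robot and the scene stay as the last step left them, time stands still between calls to the robot, and variables do not carry over. Pictures are saved under pics/ and viewed, at most 12 in all, crops included, and the job is handed in when it is done.

Besides the shell and the picture viewer there is one more tool, called after "Emit:" by a JSON object that holds its "fn" and its "kwargs". send_rows: Moves the arm, as the interface text tells. Its arguments: {"type":"object","properties":{"xyz":{"type":"array"},"dr":{"type":"array"},"jaw":{"type":"number"},"grip_force":{"type":"number"}},"required":["xyz","dr"]}

```bash
mkdir -p pics; ls; cat > h.py <<'E'
from bench import *
import numpy as np, cv2
from scipy.spatial.transform import Rotation as R
def cam(name, st=None):
    c=calibration(name); f=200/np.tan(np.radians(c["vfov"])/2)
    K=np.array([[f,0,c["cx"]],[0,f,c["cy"]],[0,0,1]])
    if "rvec" in c:
        Rm=cv2.Rodrigues(np.array(c["rvec"],float))[0]; t=np.array(c["tvec"],float)
        return K,Rm.T,-Rm.T@t
    H=np.array(c["hand_eye"]); Rt=R.from_rotvec(st["tool_rot"]).as_matrix()
    return K,Rt@H[:3,:3],Rt@H[:3,3]+np.array(st["position"])
def ray(C,uv,z):
    K,Rw,o=C; d=Rw@np.linalg.inv(K)@np.array([uv[0],uv[1],1.]); return o+d*(z-o[2])/d[2]
def proj(C,p):
    K,Rw,o=C; q=K@(Rw.T@(np.array(p)-o)); return q[:2]/q[2]
def tool(p,st):  # world point to shift in tool axes, mm
    return 1000*R.from_rotvec(st["tool_rot"]).as_matrix().T@(np.array(p)-np.array(st["position"]))
E
python3 - <<'E'
from h import *
st=get_state(); print(st)
for n in("scene","side","wrist"):
    print(n,calibration(n)); cv2.imwrite(f"pics/{n}0.png",cv2.cvtColor(get_image(n),cv2.COLOR_RGB2BGR))
import bench; print([x for x in dir(bench) if not x.startswith('_')])
E
```

```text
pics
{'time': 0.0, 'joint_positions': array([ 1.14311883,  0.32187847, -0.07010855,  1.45171478,  0.02259311,
        1.37080484, -0.05687454]), 'qd': array([-0.00119194,  0.00015714, -0.00058268,  0.000611  ,  0.00094721,
        0.00096614,  0.00055149]), 'joint_torque': array([-1.32998812e-04, -4.91281128e+01, -4.03564554e-01, -3.12526238e+01,
       -6.36726804e-02,  4.35681792e-02,  1.72794994e-04]), 'position': array([ 0.27764392, -0.58711719,  0.23840569]), 'tool_rot': array([-3.06333383e+00, -6.88005902e-01,  8.25151296e-04]), 'ft_force': array([-0.82143176,  0.17603053,  0.37875421]), 'torque': array([-0.04540117,  0.00042571, -0.00627262]), 'grip_force': 0.0, 'grip_width': 1.0015180912996509}
scene {'vfov': 54.470129364402624, 'cx': 319.8279087369476, 'cy': 199.54440385616542, 'rvec': array([ 1.97175389,  1.6022203 , -0.60278279]), 'tvec': array([-0.08590293, -0.39383442,  1.3339393 ])}
side {'vfov': 45.14237620590499, 'cx': 322.8619620509444, 'cy': 198.77215779348134, 'rvec': array([ 0.6295091 , -2.77070835,  0.96039116]), 'tvec': array([0.49041553, 0.24547676, 0.91758132])}
wrist {'vfov': 65.98134337734533, 'cx': 316.1313260383587, 'cy': 197.29051406986105, 'hand_eye': array([[-4.39196677e-06, -9.57758345e-01, -2.87574255e-01,
         7.93162351e-02],
       [ 9.99999995e-01,  2.54884325e-05, -1.00161003e-04,
         2.45731127e-04],
       [ 1.03259853e-04, -2.87574253e-01,  9.57758340e-01,
        -1.44482822e-01],
       [ 0.00000000e+00,  0.00000000e+00,  0.00000000e+00,
         1.00000000e+00]])}
['MotionError', 'calibration', 'close_job', 'get_image', 'get_state', 'nose_length']
```

View pics/scene0.png

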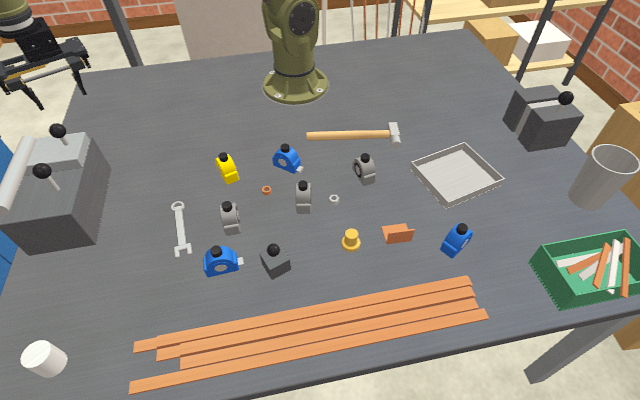

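View pics/side0.png

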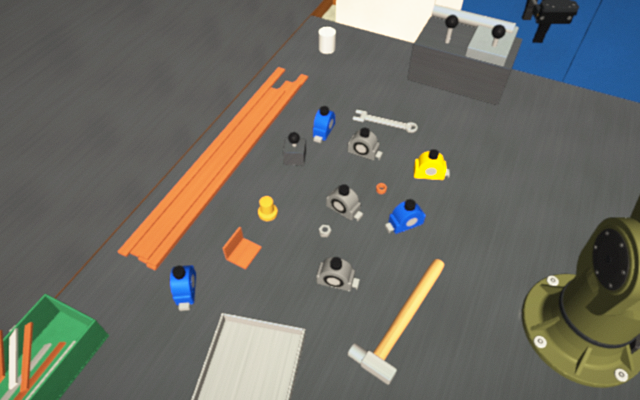

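The scene view shows three grey tapes, at (230,217), (303,196) and (365,168). In the side view they are at (364,145), (344,203) and (337,273). Possible look-alikes:
- Blue tapes at scene (221,261), (287,158) and (457,240).
- A yellow tape at (228,167).
- The jig block with a black knob at (275,260).

I choose the three grey ones.

```bash
cat > m.py <<'E'
from h import *
def tri(Cs,uvs):
    A=np.zeros((3,3));b=np.zeros(3)
    for C,uv in zip(Cs,uvs):
        d=C[1]@np.linalg.inv(C[0])@np.array([*uv,1.]);d/=np.linalg.norm(d);P=np.eye(3)-np.outer(d,d);A+=P;b+=P@C[2]
    return np.linalg.solve(A,b)
def black(im,seed,r=12):
    v=im.max(2); m=(v<45).astype(np.uint8)
    n,l,s,c=cv2.connectedComponentsWithStats(m)
    k=[i for i in range(1,n) if s[i,4]>15 and np.hypot(*(c[i]-seed))<r]
    k=min(k,key=lambda i:np.hypot(*(c[i]-seed)))
    return c[k],s[k]
if __name__=="__main__":
    S=cv2.imread("pics/scene0.png");D=cv2.imread("pics/side0.png");cs,cd=cam("scene"),cam("side")
    for a,b in (((229,205),(364,131)),((303,186),(344,189)),((365,157),(337,263))):
        try:
            ca,sa=black(S,a);cb,sb=black(D,b);p=tri((cs,cd),(ca,cb));print(ca,sa,cb,sb,p.round(4),ray(cs,ca,.071).round(4),ray(cd,cb,.071).round(4))
        except Exception as e: print(e)
    # tray corners (rim, z=.03)
    for uv in((411,173),(459,144),(504,178),(449,205)): print("tray",ray(cs,uv,.03).round(3))
    t=np.hstack([cv2.resize(S[135:245,195:395],None,fx=2,fy=2.5,interpolation=cv2.INTER_CUBIC)[:,:400],cv2.resize(D[115:300,300:400],(400,740))[:275]][:1])
    o=np.vstack([cv2.resize(S[140:245,195:395],(800,420)[:2],interpolation=cv2.INTER_CUBIC)[:300]]); 
    o=np.zeros((600,800,3),np.uint8); o[:,:400]=cv2.resize(D[120:300,290:410],(400,600),interpolation=cv2.INTER_CUBIC)
    for i,(x,y) in enumerate(((200,190),(273,172),(335,145))): o[i*200:i*200+200,400:640]=cv2.resize(S[y:y+50,x:x+60],(240,200),interpolation=cv2.INTER_CUBIC)
    cv2.imwrite("pics/crop.png",o)
E
python3 m.py; python3 -c "from bench import *;print(nose_length)"
```

```text
[227.51724138 208.79310345] [223 205   9   7  29] [364.33928571 132.07142857] [361 128   8   9  56] [ 0.5548 -0.2468  0.0631] [ 0.5652 -0.2427  0.071 ] [ 0.551  -0.2437  0.071 ]
[302.44444444 188.        ] [299 186   8   5  27] [343.30666667 189.62666667] [339 185   9  10  75] [ 0.5279 -0.0644  0.062 ] [ 0.5385 -0.0634  0.071 ] [ 0.524  -0.0605  0.071 ]
[364.54166667 160.        ] [361 158   8   5  24] [335.64583333 263.25      ] [331 258  10  11  96] [0.4663 0.1094 0.0616] [0.4776 0.1077 0.071 ] [0.463  0.1123 0.071 ]
tray [0.51  0.227 0.03 ]
tray [0.432 0.396 0.03 ]
tray [0.578 0.453 0.03 ]
tray [0.632 0.279 0.03 ]
0.017
```

View pics/crop.png

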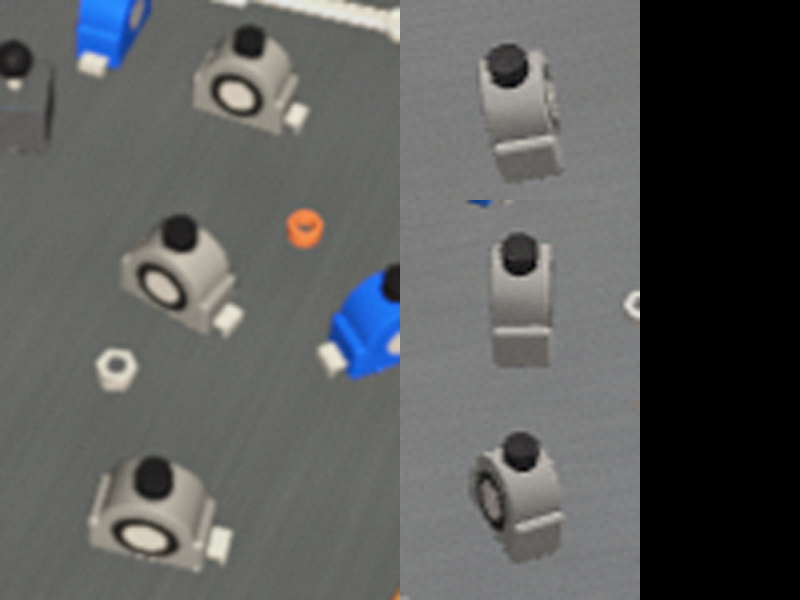

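The close crop confirms the choice: three grey cases with black buttons, and blue tapes beside them. Next I move over the rightmost tape to look with the wrist camera.

```bash
python3 - <<'E'
from h import *
st=get_state();print(R.from_rotvec(st["tool_rot"]).as_matrix().round(3))
print(tool([.551,-.244,.24],st).round(1))
cd=cam("side")
for n,h in(("1",(379,155)),("2",(358.5,215.5)),("3",(356,283.5))): print(n,ray(cd,h,.012).round(3))
E
```

```text
[[ 0.904  0.428 -0.001]
 [ 0.428 -0.904  0.001]
 [-0.    -0.001 -1.   ]]
[ 393.8 -193.4   -1. ]
1 [ 0.508 -0.244  0.012]
2 [ 0.481 -0.053  0.012]
3 [0.42  0.105 0.012]
```

Emit:
{"fn": "send_rows", "kwargs": {"xyz": [[15,-7,0],[45,-22,0],[80,-40,0],[117,-57,0],[154,-75,0],[191,-93,0],[228,-111,0],[265,-129,0],[300,-147,0],[330,-162,0]], "dr": [[0,0,0.02],[0,0,0.06],[0,0,0.1],[0,0,0.15],[0,0,0.2],[0,0,0.25],[0,0,0.3],[0,0,0.35],[0,0,0.4],[0,0,0.44]], "jaw": 0}}

```text
time: 0.98
position: [0.5085, -0.2969, 0.2395]
tool_rot: [-3.141, -0.002, -0.0]
ft_force: [0.6, 0.5, -0.5]
grip_width: 0.325
grip_force: 0.0
```

```bash
python3 - <<'E'
from h import *
st=get_state();print(st["time"],st["position"],R.from_rotvec(st["tool_rot"]).as_matrix().round(3))
print(tool([.551,-.244,.22],st).round(1))
E
```

```text
0.9833 [ 0.50848124 -0.29687275  0.23946066] [[ 1.     0.002  0.   ]
 [ 0.002 -1.     0.001]
 [ 0.    -0.001 -1.   ]]
[ 42.6 -52.8  19.5]
```

Emit:
{"fn": "send_rows", "kwargs": {"xyz": [[8,-10,4],[20,-25,9],[32,-40,14],[40,-50,18],[42,-53,20],[42,-53,20],[42,-53,20],[42,-53,20],[42,-53,20],[42,-53,20]], "dr": [[0,0,0],[0,0,0],[0,0,0],[0,0,0],[0,0,0],[0,0,0],[0,0,0],[0,0,0],[0,0,0],[0,0,0]]}}

```text
time: 1.82
position: [0.5484, -0.2482, 0.2199]
tool_rot: [3.141, 0.0, 0.0]
ft_force: [-0.0, 0.3, 0.3]
grip_width: 0.004
grip_force: 0.0
```

```bash
cat > w.py <<'E'
from h import *
import sys
st=get_state();im=cv2.cvtColor(get_image("wrist"),cv2.COLOR_RGB2BGR);cv2.imwrite(f"pics/{sys.argv[1]}.png",im)
C=cam("wrist",st);g=np.array([float(x) for x in sys.argv[2].split(",")]+[.074])
print(st["time"],st["position"],st["ft_force"].round(1),st["grip_width"]); print("expected px",proj(C,g))
m=(im.max(2)<45).astype(np.uint8);n,l,s,c=cv2.connectedComponentsWithStats(m)
for i in range(1,n):
    if s[i,4]>150:
        print(s[i],c[i].round(1),ray(C,c[i],.074).round(4))
E
python3 w.py w1 .551,-.244
```

```text
1.8167 [ 0.54840405 -0.24820062  0.21990468] [-0.   0.3  0.3] 0.003718523964560089
expected px [311.6064005  187.11363338]
[300 231   8  40 163] [303.2 246.4] [ 0.4877 -0.235   0.074 ]
[   0  232   98  144 7982] [ 38.2 311.1] [0.4093 0.059  0.074 ]
[ 502  243  138  133 7018] [586.9 308.6] [ 0.4122 -0.5475  0.074 ]
[  59  379  347   21 6386] [239.1 390. ] [ 0.2969 -0.1551  0.074 ]
```

View pics/w1.png

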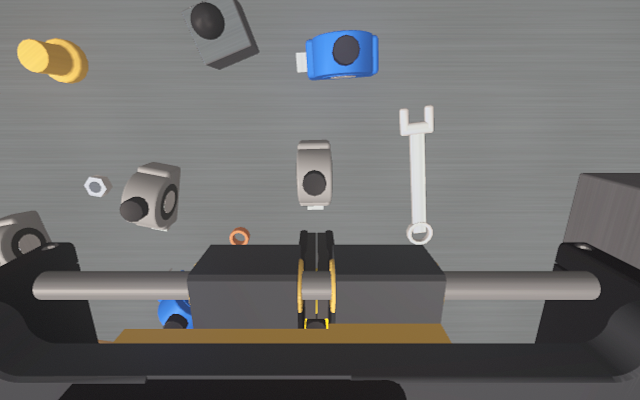

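The wrist view shows the rightmost grey tape's button at about (314,183), the middle one's button at (134,209), and the closed fingertips at about (317,240). The spanner is at (417,175).

```bash
python3 - <<'E'
from h import *
st=get_state();im=cv2.imread("pics/w1.png");C=cam("wrist",st)
for (u,v) in((314,183),(134,209)):
    p=im[v-20:v+20,u-20:u+20].max(2);m=(p<75).astype(np.uint8);n,l,s,c=cv2.connectedComponentsWithStats(m)
    k=l[20,20];q=c[k]+[u-20,v-20];print(im[v,u],s[k],q.round(1),ray(C,q,.074).round(4),ray(C,q,.073).round(4))
w=ray(C,(314,183),.074);print(tool([w[0],w[1],.100],st).round(1))
# side edges of tape1: heading
for uv in((298,150),(330,150),(301,206),(326,207)):print(ray(C,uv,.04).round(4))
E
```

```text
[78 79 81] [   0    0   40   40 1528] [313.5 182.9] [ 0.5554 -0.2455  0.074 ] [ 0.5551 -0.2455  0.073 ]
[79 79 83] [   0    0   40   40 1408] [132.6 209. ] [ 0.5285 -0.0655  0.074 ] [ 0.5282 -0.0649  0.073 ]
[  6.7  -1.9 119.9]
[ 0.5824 -0.2291  0.04  ]
[ 0.5824 -0.2627  0.04  ]
[ 0.5205 -0.2314  0.04  ]
[ 0.5193 -0.2591  0.04  ]
```

Emit:
{"fn": "send_rows", "kwargs": {"xyz": [[3,-1,15],[6,-2,45],[6,-2,75],[6,-2,100],[6,-2,115],[6,-2,121],[6,-2,123],[6,-2,123],[6,-2,123],[6,-2,123]], "dr": [[0,0,0],[0,0,0],[0,0,0],[0,0,0],[0,0,0],[0,0,0],[0,0,0],[0,0,0],[0,0,0],[0,0,0]]}}

```text
time: 2.7
position: [0.5559, -0.2455, 0.0982]
tool_rot: [3.14, 0.003, 0.004]
ft_force: [-0.2, 1.3, -0.0]
grip_width: 0.004
grip_force: 0.0
```

```bash
python3 - <<'E'
from h import *
C=cam("side");im=cv2.cvtColor(get_image("side"),cv2.COLOR_RGB2BGR)
st=get_state();print(st["position"],st["ft_force"])
cv2.imwrite("pics/s1.png",cv2.resize(im[90:180,310:430],(800,600),interpolation=cv2.INTER_CUBIC))
E
```

```text
[ 0.55578759 -0.24538596  0.09810365] [0.06430578 0.41589504 0.10221501]
```

View pics/s1.png

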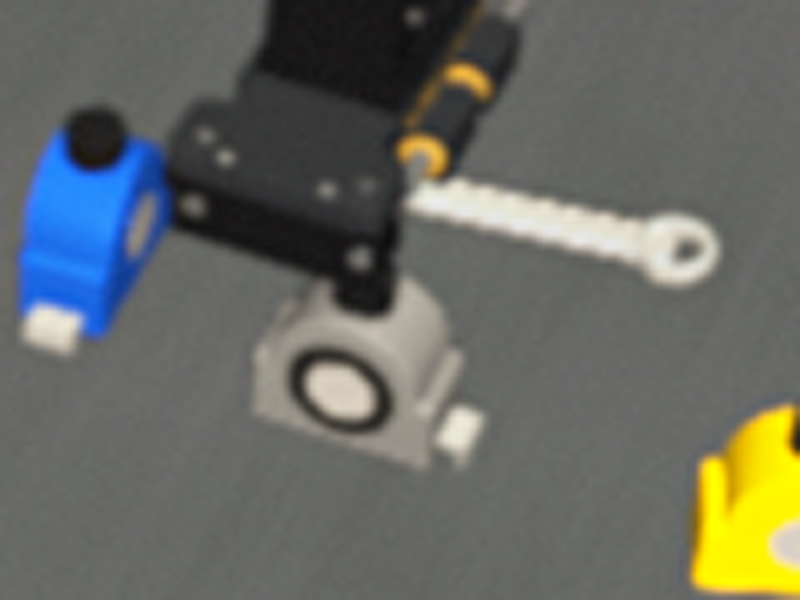

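The fingertips stand right over the button with no contact yet. I press now.

Emit:
{"fn": "send_rows", "kwargs": {"xyz": [[0,0,3],[0,0,6],[0,0,8],[0,0,10],[0,0,12],[0,0,14],[0,0,15],[0,0,16],[0,0,16],[0,0,16]], "dr": [[0,0,0],[0,0,0],[0,0,0],[0,0,0],[0,0,0],[0,0,0],[0,0,0],[0,0,0],[0,0,0],[0,0,0]]}}

```text
time: 3.58
position: [0.5554, -0.2453, 0.0815]
tool_rot: [3.141, 0.003, 0.002]
ft_force: [1.3, 0.6, 6.6]
grip_width: 0.007
grip_force: 3.1
```

Emit:
{"fn": "send_rows", "kwargs": {"xyz": [[0,0,1],[0,0,2],[0,0,2],[0,0,2],[0,0,2],[0,0,2],[0,0,2],[0,0,2],[0,0,2],[0,0,2]], "dr": [[0,0,0],[0,0,0],[0,0,0],[0,0,0],[0,0,0],[0,0,0],[0,0,0],[0,0,0],[0,0,0],[0,0,0]]}}

```text
time: 4.42
position: [0.5555, -0.2453, 0.0813]
tool_rot: [3.14, 0.003, 0.002]
ft_force: [-4.4, 2.4, 16.4]
grip_width: 0.01
grip_force: 7.9
```

Emit:
{"fn": "send_rows", "kwargs": {"xyz": [[0,0,-8],[0,0,-35],[0,0,-75],[0,0,-110],[0,0,-135],[0,0,-141],[0,0,-141],[0,0,-141],[0,0,-141],[0,0,-141]], "dr": [[0,0,0],[0,0,0],[0,0,0],[0,0,0],[0,0,0],[0,0,0],[0,0,0],[0,0,0],[0,0,0],[0,0,0]]}}

```text
time: 5.25
position: [0.5537, -0.2446, 0.2171]
tool_rot: [-3.14, -0.003, 0.006]
ft_force: [0.3, 0.6, -0.2]
grip_width: 0.006
grip_force: 0.0
```

```bash
cat > look.py <<'E'
from h import *
import sys
n=sys.argv[1];p=np.array(eval(sys.argv[2]));st=get_state();W=cv2.cvtColor(get_image("wrist"),cv2.COLOR_RGB2BGR);D=cv2.cvtColor(get_image("side"),cv2.COLOR_RGB2BGR)
cv2.imwrite(f"pics/{n}_w.png",W);cv2.imwrite(f"pics/{n}_s.png",D)
B=cv2.imread("pics/side0.png");C=cam("wrist",st);cs=cam("side");print(st["time"],st["position"])
u=proj(C,[*p,.07]).astype(int);v=proj(cs,[*p,.05]).astype(int);print("wrist px",proj(C,[*p,.074]),proj(C,[*p,.064]),"side",v)
o=np.zeros((400,800,3),np.uint8)
def crop(I,u,r,s):
    I=cv2.copyMakeBorder(I,r,r,r,r,cv2.BORDER_CONSTANT);return cv2.resize(I[u[1]:u[1]+2*r,u[0]:u[0]+2*r],(s,s),interpolation=cv2.INTER_CUBIC)
o[:,:400]=crop(W,u,50,400);o[:200,400:600]=crop(D,v,25,200);o[:200,600:]=crop(B,v,25,200)
cv2.imwrite(f"pics/{n}.png",o);print("wrist crop origin",u-50,"scale 4")
def h(I):
    q=I[v[1]-30:v[1]+15,v[0]-12:v[0]+12].max(2);return int((q<50).sum())
print("dark px now/before",h(D),h(B))
E
python3 look.py t1 ".5553,-.2455"
```

```text
5.25 [ 0.55366501 -0.24456385  0.21711911]
wrist px [317.24609333 188.23086606] [317.22998323 185.59229567] side [362 137]
wrist crop origin [267 137] scale 4
dark px now/before 41 73
```

View pics/t1.png

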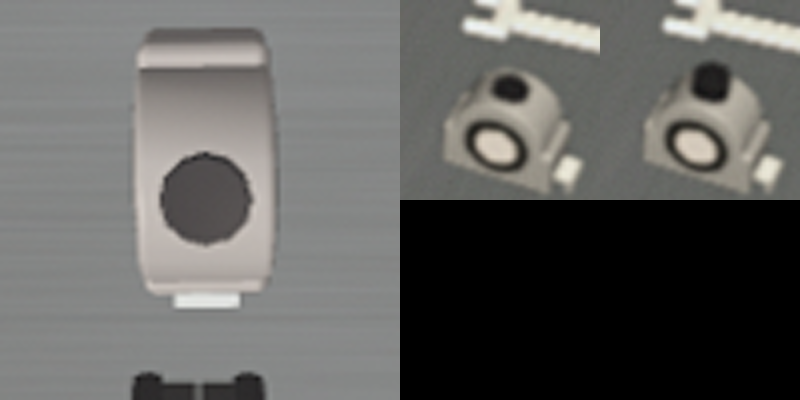

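Button 1 stayed down: in the side view it sits flush with the case, where before it stood up. That tape is good, so I go on to the middle one.

Emit:
{"fn": "send_rows", "kwargs": {"xyz": [[-2,-12,0],[-7,-40,0],[-12,-75,0],[-17,-110,0],[-21,-140,0],[-24,-165,0],[-26,-178,0],[-26,-180,0],[-26,-180,0],[-26,-180,0]], "dr": [[0,0,0],[0,0,0],[0,0,0],[0,0,0],[0,0,0],[0,0,0],[0,0,0],[0,0,0],[0,0,0],[0,0,0]]}}

```text
time: 6.18
position: [0.5286, -0.067, 0.2194]
tool_rot: [3.141, -0.001, -0.0]
ft_force: [0.2, -1.0, -0.5]
grip_width: 0.004
grip_force: 0.0
```

```bash
cat > btn.py <<'E'
from h import *
import sys
# button: neutral dark round blob in wrist view near the guess
p=np.array(eval(sys.argv[1]));st=get_state();W=cv2.cvtColor(get_image("wrist"),cv2.COLOR_RGB2BGR);cv2.imwrite(f"pics/{sys.argv[2]}.png",W)
C=cam("wrist",st);u=proj(C,[*p,.074]).astype(int);print(st["time"],st["position"],"guess",u)
x0,y0=u-40;q=W[y0:y0+80,x0:x0+80].max(2)
for th in(70,90,100):
    n,l,s,c=cv2.connectedComponentsWithStats((q<th).astype(np.uint8))
    for i in range(1,n):
        if s[i,4]>200: print(th,s[i],c[i]+[x0,y0],ray(C,c[i]+[x0,y0],.074).round(4),tool([*ray(C,c[i]+[x0,y0],.074)[:2],.097],st).round(1))
E
python3 btn.py ".528,-.064" w2
```

```text
6.1833 [ 0.52855076 -0.06697832  0.21938504] guess [312 190]
90 [ 29  28  22  24 436] [311.5        189.83486239] [ 0.5285 -0.0627  0.074 ] [-1.000e-01 -4.400e+00  1.224e+02]
100 [ 28  28  23  25 450] [311.46666667 189.98444444] [ 0.5283 -0.0627  0.074 ] [ -0.2  -4.4 122.4]
```

Emit:
{"fn": "send_rows", "kwargs": {"xyz": [[0,-2,15],[0,-4,45],[0,-4,75],[0,-4,100],[0,-4,115],[0,-4,120],[0,-4,122],[0,-4,122],[0,-4,122],[0,-4,122]], "dr": [[0,0,0],[0,0,0],[0,0,0],[0,0,0],[0,0,0],[0,0,0],[0,0,0],[0,0,0],[0,0,0],[0,0,0]]}}

```text
time: 7.07
position: [0.5296, -0.0614, 0.0989]
tool_rot: [3.141, 0.002, 0.004]
ft_force: [0.2, -0.8, 0.5]
grip_width: 0.003
grip_force: 0.0
```

Emit:
{"fn": "send_rows", "kwargs": {"xyz": [[0,0,3],[0,0,6],[0,0,8],[0,0,10],[0,0,12],[0,0,14],[0,0,16],[0,0,18],[0,0,18],[0,0,18]], "dr": [[0,0,0],[0,0,0],[0,0,0],[0,0,0],[0,0,0],[0,0,0],[0,0,0],[0,0,0],[0,0,0],[0,0,0]]}}

```text
time: 7.9
position: [0.5291, -0.0611, 0.0813]
tool_rot: [3.141, 0.003, 0.001]
ft_force: [-3.6, 0.0, 13.6]
grip_width: 0.007
grip_force: 6.9
```

Bottomed (same height, 13.6 N). I lift and check.

Emit:
{"fn": "send_rows", "kwargs": {"xyz": [[0,0,-8],[0,0,-35],[0,0,-75],[0,0,-110],[0,0,-135],[0,0,-140],[0,0,-140],[0,0,-140],[0,0,-140],[0,0,-140]], "dr": [[0,0,0],[0,0,0],[0,0,0],[0,0,0],[0,0,0],[0,0,0],[0,0,0],[0,0,0],[0,0,0],[0,0,0]]}}

```text
time: 8.73
position: [0.5273, -0.061, 0.2174]
tool_rot: [-3.141, -0.003, 0.006]
ft_force: [0.3, 0.7, 0.4]
grip_width: 0.004
grip_force: 0.0
```

```bash
python3 look.py t2 ".5285,-.0625"
```

```text
8.7333 [ 0.52733604 -0.06098903  0.21744945]
wrist px [317.68540312 188.62491565] [317.64532894 185.97891818] side [341 194]
wrist crop origin [267 137] scale 4
dark px now/before 53 88
```

View pics/t2.png

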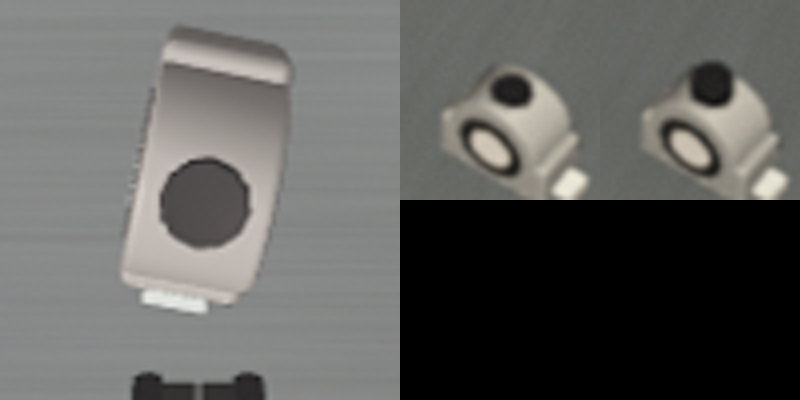

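Button 2 is also down and flush with the case. The leftmost tape comes next.

Emit:
{"fn": "send_rows", "kwargs": {"xyz": [[-5,-12,0],[-15,-40,0],[-27,-75,0],[-40,-110,0],[-50,-138,0],[-58,-160,0],[-62,-170,0],[-63,-172,0],[-63,-172,0],[-63,-172,0]], "dr": [[0,0,0],[0,0,0],[0,0,0],[0,0,0],[0,0,0],[0,0,0],[0,0,0],[0,0,0],[0,0,0],[0,0,0]]}}

```text
time: 9.67
position: [0.4656, 0.1093, 0.2193]
tool_rot: [3.141, -0.0, -0.0]
ft_force: [0.9, 0.4, -0.2]
grip_width: 0.002
grip_force: 0.0
```

```bash
python3 btn.py ".464,.111" w3
```

```text
9.6667 [0.46561024 0.10925319 0.21932706] guess [314 191]
90 [ 30  25  22  25 447] [314.36465324 187.89485459] [0.4675 0.1108 0.074 ] [  1.9  -1.6 122.3]
100 [ 29  25  23  25 456] [314.31798246 187.99342105] [0.4674 0.1108 0.074 ] [  1.8  -1.6 122.3]
```

Emit:
{"fn": "send_rows", "kwargs": {"xyz": [[1,-1,15],[1,-2,45],[1,-2,75],[1,-2,100],[1,-2,115],[1,-2,120],[1,-2,122],[1,-2,122],[1,-2,122],[1,-2,122]], "dr": [[0,0,0],[0,0,0],[0,0,0],[0,0,0],[0,0,0],[0,0,0],[0,0,0],[0,0,0],[0,0,0],[0,0,0]]}}

```text
time: 10.55
position: [0.4673, 0.1128, 0.0988]
tool_rot: [-3.141, -0.002, -0.004]
ft_force: [-0.2, -0.7, 0.5]
grip_width: 0.009
grip_force: 0.0
```

Emit:
{"fn": "send_rows", "kwargs": {"xyz": [[0,0,3],[0,0,6],[0,0,8],[0,0,10],[0,0,12],[0,0,14],[0,0,16],[0,0,18],[0,0,18],[0,0,18]], "dr": [[0,0,0],[0,0,0],[0,0,0],[0,0,0],[0,0,0],[0,0,0],[0,0,0],[0,0,0],[0,0,0],[0,0,0]]}}

```text
time: 11.38
position: [0.4667, 0.1129, 0.0812]
tool_rot: [3.141, 0.003, 0.001]
ft_force: [-4.2, -0.3, 15.5]
grip_width: 0.004
grip_force: 7.8
```

Emit:
{"fn": "send_rows", "kwargs": {"xyz": [[0,0,-8],[0,0,-35],[0,0,-75],[0,0,-110],[0,0,-135],[0,0,-140],[0,0,-140],[0,0,-140],[0,0,-140],[0,0,-140]], "dr": [[0,0,0],[0,0,0],[0,0,0],[0,0,0],[0,0,0],[0,0,0],[0,0,0],[0,0,0],[0,0,0],[0,0,0]], "jaw": 70}}

```text
time: 12.22
position: [0.4651, 0.1126, 0.2176]
tool_rot: [3.141, 0.003, -0.006]
ft_force: [0.5, -0.3, 0.3]
grip_width: 0.678
grip_force: 0.0
```

```bash
python3 look.py t3 ".4672,.111"
```

```text
12.2167 [0.46509269 0.11257954 0.21762089]
wrist px [317.61549277 187.66139711] [317.56789174 185.04615353] side [333 267]
wrist crop origin [267 136] scale 4
dark px now/before 227 109
```

View pics/t3.png

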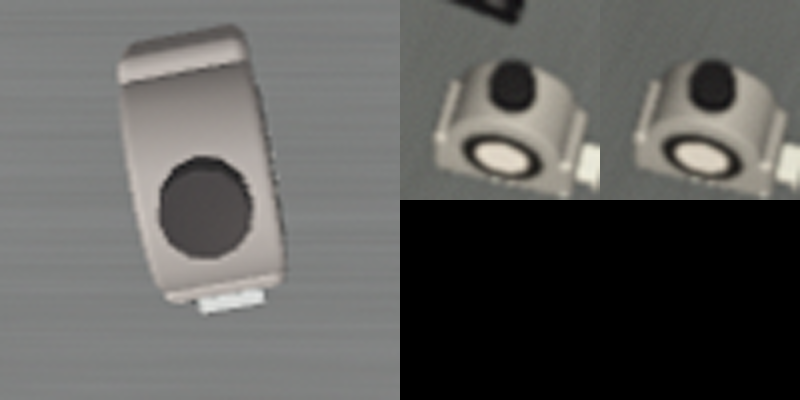

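The third tape's button sprang back up and looks the same as before the press, so it is the faulty one. I measure its heading and the tray from the same wrist picture.

View pics/t3_w.png

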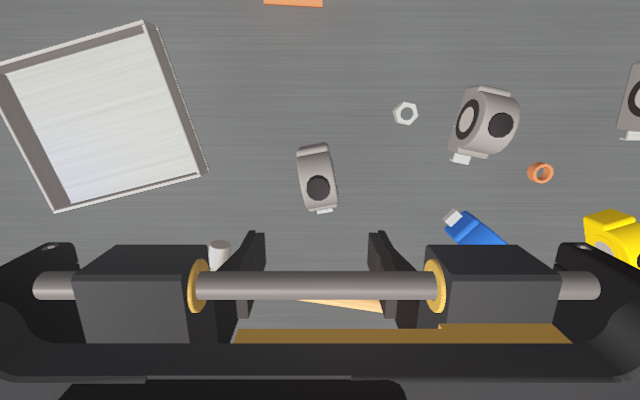

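```bash
python3 - <<'E'
from h import *
st=get_state();C=cam("wrist",st)
f=lambda x,y:np.array([267+x/4,136+y/4])
for a,b,z in(((120,82),(245,55),.04),((203,313),(265,300),.012),((170,300),(283,281),.01)):
    d=ray(C,f(*a),z)-ray(C,f(*b),z);print(np.degrees(np.arctan2(-d[0],d[1])))
print(ray(C,f(206,208),.074),tool([.467,.1108,.034],st).round(1))
S=cv2.imread("pics/scene0.png")
E
```

```text
12.305052273873974
12.673913323449506
10.195957465693839
[0.46722423 0.11030075 0.074     ] [  2.    1.9 184.2]
```

The tray's rim corners are at (145,21), (208,172) and (55,212), and the faulty tape's button is at (318,188). The hammer head at (219,252) is clear of the fingers.

```bash
python3 - <<'E'
from h import *
st=get_state();C=cam("wrist",st)
P=[ray(C,u,.03) for u in((145,21),(208,172),(55,212))];print(np.round(P,4))
print("centre",(P[0]+P[2])/2,[np.linalg.norm(P[1]-P[i]) for i in(0,2)],"hammer",ray(C,(219,252),.02))
d=P[0]-P[1];print("tray yaw",np.degrees(np.arctan2(d[1],d[0])))
E
```

```text
[[0.6212 0.2773 0.03  ]
 [0.4733 0.2316 0.03  ]
 [0.4263 0.4113 0.03  ]]
centre [0.52374528 0.34431312 0.03      ] [np.float64(0.1547673584230488), np.float64(0.18576394636521418)] hammer [0.3710387  0.23165278 0.02      ]
tray yaw 17.195753861550195
```

Emit:
{"fn": "send_rows", "kwargs": {"xyz": [[1,1,10],[2,2,30],[2,2,55],[2,2,75],[2,2,85],[2,2,90],[2,2,90],[2,2,90],[2,2,90],[2,2,90]], "dr": [[0,0,-0.05],[0,0,-0.1],[0,0,-0.15],[0,0,-0.2],[0,0,-0.21],[0,0,-0.21],[0,0,-0.21],[0,0,-0.21],[0,0,-0.21],[0,0,-0.21]]}}

```text
time: 13.15
position: [0.4691, 0.111, 0.1307]
tool_rot: [3.124, 0.331, 0.003]
ft_force: [0.5, 0.2, 0.9]
grip_width: 0.808
grip_force: 0.0
```

```bash
python3 - <<'E'
from h import *
st=get_state();print(st["position"],R.from_rotvec(st["tool_rot"]).as_matrix().round(3)[0],tool([.467,.1107,.034],st).round(1))
E
```

```text
[0.46908029 0.111042   0.13069783] [0.978 0.21  0.002] [-2.3 -0.1 96.7]
```

Emit:
{"fn": "send_rows", "kwargs": {"xyz": [[0,0,8],[-1,0,22],[-2,0,40],[-2,0,58],[-2,0,74],[-2,0,86],[-2,0,93],[-2,0,96],[-2,0,96],[-2,0,96]], "dr": [[0,0,0],[0,0,0],[0,0,0],[0,0,0],[0,0,0],[0,0,0],[0,0,0],[0,0,0],[0,0,0],[0,0,0]]}}

```text
time: 13.98
position: [0.4668, 0.1106, 0.0341]
tool_rot: [-3.124, -0.332, -0.002]
ft_force: [-0.1, 0.1, -0.6]
grip_width: 0.803
grip_force: 0.0
```

Emit:
{"fn": "send_rows", "kwargs": {"xyz": [[0,0,0],[0,0,0],[0,0,0],[0,0,0],[0,0,0],[0,0,0],[0,0,0],[0,0,0],[0,0,0],[0,0,0]], "dr": [[0,0,0],[0,0,0],[0,0,0],[0,0,0],[0,0,0],[0,0,0],[0,0,0],[0,0,0],[0,0,0],[0,0,0]], "jaw": 20, "grip_force": 25}}

```text
time: 14.82
position: [0.4663, 0.1106, 0.0336]
tool_rot: [-3.124, -0.332, -0.0]
ft_force: [-0.9, 1.2, 2.2]
grip_width: 0.416
grip_force: 24.9
```

Gripped at 36 mm, which is the case thickness. I lift.

Emit:
{"fn": "send_rows", "kwargs": {"xyz": [[0,0,-3],[0,0,-9],[0,0,-18],[0,0,-29],[0,0,-41],[0,0,-53],[0,0,-62],[0,0,-68],[0,0,-70],[0,0,-70]], "dr": [[0,0,0],[0,0,0],[0,0,0],[0,0,0],[0,0,0],[0,0,0],[0,0,0],[0,0,0],[0,0,0],[0,0,0]]}}

```text
time: 15.65
position: [0.4666, 0.1104, 0.1042]
tool_rot: [3.124, 0.332, 0.002]
ft_force: [1.1, 0.5, -4.0]
grip_width: 0.412
grip_force: 24.9
```

```bash
python3 - <<'E'
from h import *
st=get_state();print(st["position"],st["ft_force"],st["grip_width"],tool([.524,.344,.104],st).round(1))
E
```

```text
[0.46660973 0.11043396 0.10420348] [ 1.13621784  0.50479288 -4.03380287] 0.4121108845680982 [ 1.052e+02 -2.163e+02  2.000e-01]
```

Emit:
{"fn": "send_rows", "kwargs": {"xyz": [[4,-8,0],[13,-26,0],[26,-53,0],[40,-82,0],[54,-111,0],[68,-140,0],[82,-168,0],[93,-191,0],[101,-207,0],[105,-216,0]], "dr": [[0,0,0],[0,0,-0.01],[0,0,-0.02],[0,0,-0.03],[0,0,-0.04],[0,0,-0.05],[0,0,-0.06],[0,0,-0.06],[0,0,-0.06],[0,0,-0.06]]}}

```text
time: 16.48
position: [0.5224, 0.3474, 0.1023]
tool_rot: [-3.11, -0.43, 0.003]
ft_force: [-0.4, 0.2, -3.1]
grip_width: 0.412
grip_force: 24.9
```

Emit:
{"fn": "send_rows", "kwargs": {"xyz": [[0,0,0],[0,0,0],[0,0,5],[0,0,12],[0,0,21],[0,0,30],[0,0,38],[0,0,45],[0,0,49],[0,0,50]], "dr": [[0,0,0],[0,0,0],[0,0,0],[0,0,0],[0,0,0],[0,0,0],[0,0,0],[0,0,0],[0,0,0],[0,0,0]]}}

```text
time: 17.32
position: [0.5229, 0.3432, 0.0522]
tool_rot: [3.112, 0.426, -0.003]
ft_force: [-0.9, -0.5, -3.6]
grip_width: 0.414
grip_force: 24.9
```

```bash
python3 - <<'E'
from h import *
st=get_state();print(st["position"],st["ft_force"],st["grip_width"])
W=cv2.cvtColor(get_image("wrist"),cv2.COLOR_RGB2BGR);cv2.imwrite("pics/w4.png",W)
E
```

```text
[0.52287888 0.34322681 0.05220542] [-0.89369683 -0.48426323 -3.56497727] 0.414128505468012
```

View pics/w4.png

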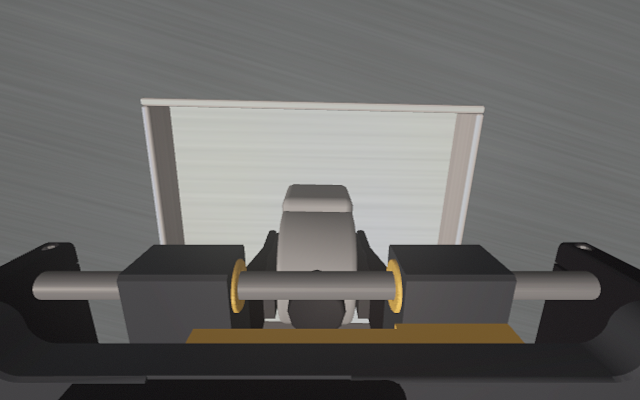

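The tape hangs upright and centred between the tray walls. The far rim runs from (142,101) to (483,108). I lower the last 14 mm slowly.

Emit:
{"fn": "send_rows", "kwargs": {"xyz": [[0,0,3],[0,0,6],[0,0,8],[0,0,10],[0,0,12],[0,0,13],[0,0,14],[0,0,14],[0,0,14],[0,0,14]], "dr": [[0,0,0],[0,0,0],[0,0,0],[0,0,0],[0,0,0],[0,0,0],[0,0,0],[0,0,0],[0,0,0],[0,0,0]]}}

```text
time: 18.2
position: [0.5236, 0.3437, 0.0396]
tool_rot: [-3.113, -0.426, -0.0]
ft_force: [-0.2, 0.5, -2.9]
grip_width: 0.411
grip_force: 24.9
```

Emit:
{"fn": "send_rows", "kwargs": {"xyz": [[0,0,0.5],[0,0,1],[0,0,1.5],[0,0,2],[0,0,2.5],[0,0,2.5],[0,0,2.5],[0,0,2.5],[0,0,2.5],[0,0,2.5]], "dr": [[0,0,0],[0,0,0],[0,0,0],[0,0,0],[0,0,0],[0,0,0],[0,0,0],[0,0,0],[0,0,0],[0,0,0]]}}

```text
time: 19.03
position: [0.5235, 0.3437, 0.0377]
tool_rot: [3.112, 0.426, 0.0]
ft_force: [-3.3, -2.0, 5.2]
grip_width: 0.417
grip_force: 24.9
```

The force turned from -3 N to +5 N, so the tape is on the floor. I release it.

Emit:
{"fn": "send_rows", "kwargs": {"xyz": [[0,0,0],[0,0,0],[0,0,0],[0,0,0],[0,0,0],[0,0,0],[0,0,0],[0,0,0],[0,0,0],[0,0,0]], "dr": [[0,0,0],[0,0,0],[0,0,0],[0,0,0],[0,0,0],[0,0,0],[0,0,0],[0,0,0],[0,0,0],[0,0,0]], "jaw": 65}}

```text
time: 19.87
position: [0.5235, 0.3437, 0.037]
tool_rot: [3.113, 0.426, 0.0]
ft_force: [0.3, -0.1, 0.2]
grip_width: 0.744
grip_force: 0.0
```

Emit:
{"fn": "send_rows", "kwargs": {"xyz": [[0,0,-5],[0,0,-18],[0,0,-40],[0,0,-70],[0,0,-100],[0,0,-130],[0,0,-160],[0,0,-175],[0,0,-180],[0,0,-180]], "dr": [[0,0,0],[0,0,0],[0,0,0],[0,0,0],[0,0,0],[0,0,0],[0,0,0],[0,0,0],[0,0,0],[0,0,0]]}}

```text
time: 20.7
position: [0.5241, 0.3444, 0.2195]
tool_rot: [-3.111, -0.426, -0.006]
ft_force: [-0.9, 0.1, -0.3]
grip_width: 0.747
grip_force: 0.0
```

```bash
python3 - <<'E'
from h import *
st=get_state();print(st["time"],st["position"],st["ft_force"])
W=cv2.cvtColor(get_image("wrist"),cv2.COLOR_RGB2BGR);D=cv2.cvtColor(get_image("side"),cv2.COLOR_RGB2BGR)
o=np.zeros((600,800,3),np.uint8);o[:300,:480]=cv2.resize(W,(480,300));o[300:,:480]=cv2.resize(D,(480,300));o[:300,480:]=cv2.resize(D[100:230,310:410],(320,300));cv2.imwrite("pics/end.png",o)
E
```

```text
20.7 [0.52406985 0.34440722 0.21947617] [-0.85055021  0.10051686 -0.29136449]
```

View pics/end.png

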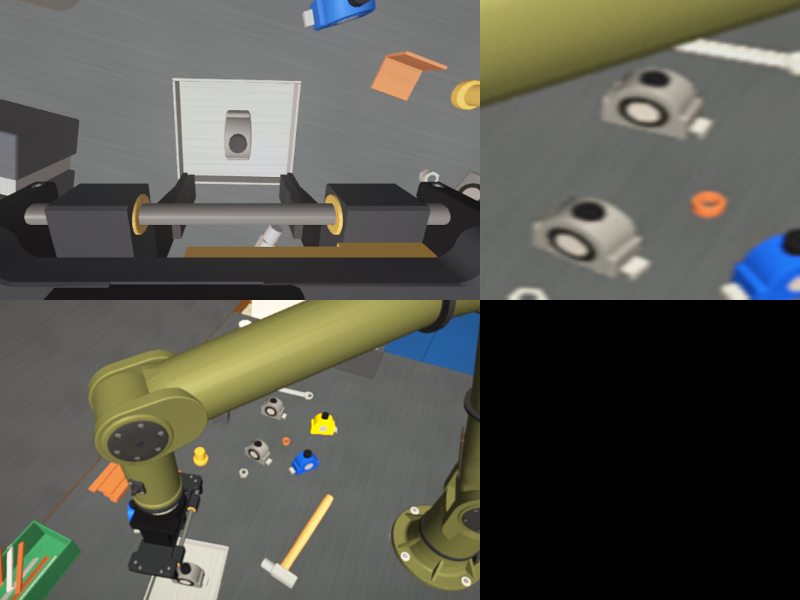

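The faulty tape stands upright in the middle of the tray, at (237,135) in the wrist view. The other two still stand in place with their buttons down, and the gripper is clear.

```bash
python3 -c "from bench import *;print(close_job())"
```

```text
the job is handed in; nothing more can be done
None
```

I tested all three tape measures from right to left: the right and middle buttons stayed down and those tapes are where they stood, and the left one sprang back up, so it now stands upright near the centre of the tray; the job is handed in, with no verdict shown.

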